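# Rebuild a bearing stack on the spring preload stand

### The job

Take the red cap off the shaft of the preload stand and stack the loose parts over the shaft, flat on one another: first the steel bearing, then all the brass spacers, then all the black washers. Put the red cap back on the shaft on top of them as the retainer, then press it all the way down to the spring's stop for a moment and let go, so that the whole stack rises again. Leave the timer, the brown vial and the beaker where they stand.

Things in the scene. Friction and masses are not known exactly. Their poses are not given: they have to be found in the camera images.
- stand: preload stand, fixed to the bench: aluminium base plate 110 x 90 x 12 mm with an upright steel shaft 14 mm in diameter at its centre and a blue sprung carrier disc round the shaft. Origin at the centre of the plate's underside, on the shaft's axis, z up
- shaft_tip (a point): top of the fixed shaft, on its axis, 94 mm above the bench; the last 7 mm taper from 14 mm to a 7 mm flat
- seat (a point): centre of the upper face of the blue carrier disc (46 mm in diameter, 6 mm thick), on the shaft's axis; 34 mm above the bench at rest, so the shaft stands 60 mm above it. It moves down with the carrier
- carrier (a joint): downward travel of the carrier, m: 0 = risen (at rest), 0.008 = pressed fully down to its stop. A spring pushes it back up: 4.8 N (less the weight of the parts on it) starts it moving, 9.6 N holds it at the stop; it carries the whole stack and the cap without sinking
- cap: red retainer cap, a closed-topped cylinder 36 mm in diameter (a thin rim at the foot is 37 mm) and 70 mm tall with a white spot on its flat top; a blind bore of 17 mm diameter opens at its underside and is 62 mm deep. Starts parked on the shaft, resting on the carrier. Origin at the centre of its underside, z up. About 50 g
- bearing: steel bearing with an orange shield ring on each face, 40 mm outside diameter, 10 mm thick, with a 17 mm bore through it that is an easy fit on the 14 mm shaft; lies flat on the bench; origin at the centre of its underside, z along its axis, up; about 50 g
- spacer_0: brass spacer ring (two or three are present; all alike), 34 mm outside diameter, 8 mm thick, with a 17 mm bore through it that is an easy fit on the 14 mm shaft; lies flat on the bench; origin at the centre of its underside, z along its axis, up; about 25 g
- spacer_1: brass spacer ring (two or three are present; all alike), 34 mm outside diameter, 8 mm thick, with a 17 mm bore through it that is an easy fit on the 14 mm shaft; lies flat on the bench; origin at the centre of its underside, z along its axis, up; about 25 g
- spacer_2: brass spacer ring (two or three are present; all alike), 34 mm outside diameter, 8 mm thick, with a 17 mm bore through it that is an easy fit on the 14 mm shaft; lies flat on the bench; origin at the centre of its underside, z along its axis, up; about 25 g
- washer_0: black plastic washer (one or two are present; both alike), 38 mm outside diameter, 8 mm thick, with a 17 mm bore through it that is an easy fit on the 14 mm shaft; lies flat on the bench; origin at the centre of its underside, z along its axis, up; about 18 g
- washer_1: black plastic washer (one or two are present; both alike), 38 mm outside diameter, 8 mm thick, with a 17 mm bore through it that is an easy fit on the 14 mm shaft; lies flat on the bench; origin at the centre of its underside, z along its axis, up; about 18 g
- timer: white bench timer, 62 x 68 x 19 mm, a bystander; origin at the centre of its underside
- vial_4: capped dark brown vial, 27 mm diameter, 61 mm tall, standing, a bystander; origin at the centre of its underside
- beaker_0: small clear beaker, 49 x 56 x 62 mm, standing, a bystander; origin at the centre of its underside
Things that resemble listed ones, but are neither listed nor needed, are in the scene too. What is shaped like the spacer_2 but blue or green is not meant.

How it is judged:
By the outcome, as a careful person would: the job done as asked, in the order asked, and still so for the second after the job is handed in, with the robot touching nothing.
Of spacer_0, spacer_1, spacer_2 only 2 to 3 are there at a start; the rules pass over those that are not, and their reading is None.
Of washer_0, washer_1 only 1 to 2 are there at a start; the rules pass over those that are not, and their reading is None.
At some moment in a run one of bearing, spacer_0, spacer_1, spacer_2, washer_0, washer_1 may be knocked a few centimetres aside while the robot is not near it.
It also fails if it takes over 210 s, if anything falls off the work surface, if the arm or the gripper's body presses on something with over 40 N, if the wrist force passes 120 N, or if a joint passes its speed limit or range.

### The arm

A 7-joint arm with a two-finger parallel gripper is mounted at the origin on a cart in front of the work surface, level with it; the furniture and walls round the work are solid. World frame = base frame: x ahead of the robot, y to its left, z up, the work surface at z = 0. Lengths are in m, angles in rad, forces in N, time in s.
With the tool pointing down it reaches from about 0.425 to 0.925 m from the base axis. Payload 6.8 kg.
Tool frame: the origin (TCP) lies midway between the tips of the shut fingers; the grasp point (between the pads) lies 19 mm behind it; z points along the fingers, y is the line along which they close (so a half turn about z gives the same grasp; the last joint's range is limited). The gripper opens to 85 mm and grips with 20 to 120 N. Pads are 22 mm wide; open, the fingers measure 114 mm over their backs; the gripper's body (76 mm by 85 mm) begins 54 mm behind the grasp point. The pads swing forward as they close: fully open they stand 13 mm farther back than shut.
Start: joints at [-1.285, 0.477, 0.022, 1.555, -0.011, 1.109, -0.083], TCP at [0.259, 0.623, 0.204] pointing down, gripper open.
Joint ranges: [-2.96, 2.96], [-0.34, 2.1], [-1.41, 1.46], [0.24, 2.44], [-1.37, 4.51], [0.17, 1.92], [-2.96, 2.96]. Speed limits (rad/s): [2.39, 2.39, 3.14, 3.14, 3.14, 3.14, 3.14].

### API

Orientations are given as a unit quaternion [w, x, y, z].
In Python, from station import bot, imaging gives the robot as it stands.
- The arm moves only by the tool move_arm, never from a script. Its argument "commands" is a list that holds one entry, the list of rows, each a list of 7 numbers: the shift along the tool's x, y, z in m, then the turn, a rotation vector about the tool's x, y, z in degrees, then the finger opening in m, from 0 to 0.0854. In form: [[[x, y, z, rx, ry, rz, grip], ...]]. A call has 1 to 20 rows; each row shifts and turns the commanded pose from where the row before left it, along the tool's axes as they then stand; what a row does not reach is not made up. A row lasts 1/8 s, in which the tool goes at most 62.5 mm and 10.7 degrees, less where a joint would pass 70% of its speed; a pose out of reach is approached as far as the arm can. A call is refused whole if a number of a shift passes 0.0625 or a number of a turn 10.7, either way. A call with a gripper value outside its range is refused whole. The fingers move at their own pace and stop on an object; "squeeze" is the grip in N (left out, the last holds). Time passes only in rows, so rows that do not move let the fingers close. It gives the time, the measured TCP pose, the force, the opening and the grip force at its end, in the units of the state.
- bot.get_obs(): the state, without advancing time (a new reading comes with each control period).
- imaging.read_camera(name): name is "scene" or "top"; returns the picture (400x640x3 uint8, red, green, blue); there is no depth.
- imaging.calibration(name): a dict with "intrinsics" (3x3 intrinsics, pixels), "extrinsics" (4x4, takes a point from camera to world coordinates). Camera axes: x right, y down, z forward; pixel columns grow to the right and rows downward; lengths in m; the calibration is good to about 2 mm. A picture is of the moment at which its call begins. calibration takes no time and is no camera call.
- bot.hand_in(): hands the job in; it is judged then, once.
The state is a dict: "t": time; "q": joint angles; "joint_vel": joint speeds; "joint_torque": joint torques, N m; "eef_pos": TCP position; "tool_rot": TCP orientation; "contact_force": force on the tool from outside, world axes, zero at the start; "torque": the same for the moment, N m; "gripper_width": opening from 0.0 (shut) to 1.0 (fully open); "grasp_force": force on a finger pad.
Only numpy, scipy, OpenCV 4.12 (cv2) and the standard library are available. Lean on these libraries where they do the work, as an engineer would, in place of code of your own. Each camera call takes 0.05 s, during which the arm holds its last target. There are 200 camera calls.

## Working session

There is one attempt and no reset: what is moved stays moved. The work goes in short steps, Python scripts to look and compute and a tool call to move; the robot and the scene stay as the last step left them, time stands still between calls to the robot, and variables do not carry over. Pictures are saved under pics/ and viewed, at most 14 in all, crops included, and the job is handed in when it is done.

Besides the shell and the picture viewer there is one more tool, called after "Call:" as name(argument=value, ...) on one line, values as JSON. move_arm: Moves the arm, as the interface text tells. Its arguments: {"type":"object","properties":{"commands":{"type":"array","items":{"type":"array","items":{"type":"array","items":{"type":"number"}}}},"squeeze":{"type":"number"}},"required":["commands"]}

```bash
mkdir -p pics
python3 - <<'E'
from station import bot, imaging
import cv2, numpy as np
print(bot.get_obs())
for n in("scene","top"):
    im=imaging.read_camera(n); c=imaging.calibration(n); print(n,np.round(c["intrinsics"],1).tolist(),np.round(c["extrinsics"],4).tolist())
    cv2.imwrite(f"pics/{n}0.png",cv2.cvtColor(im,cv2.COLOR_RGB2BGR))
E
```

```text
{'t': 0.0, 'q': array([-1.28513151,  0.47781632,  0.0223037 ,  1.55647506, -0.01149413,
        1.10930274, -0.08308247]), 'joint_vel': array([-0.00024213, -0.00031073, -0.00024612, -0.00013478,  0.0013738 ,
       -0.00183236, -0.00015026]), 'joint_torque': array([ 9.26866924e-04, -5.96450901e+01,  1.60858747e+00, -2.81197876e+01,
        1.25184099e-02,  9.44314466e-03,  1.84959640e-05]), 'eef_pos': array([0.25872205, 0.62273425, 0.20290423]), 'tool_rot': array([-1.19543125e-04,  1.95576786e-01,  9.80687944e-01, -9.29247470e-04]), 'contact_force': array([0.030029  , 0.21728329, 0.19934242]), 'torque': array([ 0.01560676,  0.01435868, -0.04061375]), 'grasp_force': 0.0, 'gripper_width': 1.0009606487463674}
scene [[366.7, 0.0, 317.5], [0.0, 366.7, 200.2], [0.0, 0.0, 1.0]] [[0.5777, -0.5854, 0.5688, 0.09], [-0.816, -0.4291, 0.3872, -0.3859], [0.0174, -0.6878, -0.7257, 0.7609], [0.0, 0.0, 0.0, 1.0]]
top [[406.8, 0.0, 320.4], [0.0, 406.8, 193.6], [0.0, 0.0, 1.0]] [[-0.0213, -0.9979, 0.0612, 0.5081], [-0.9995, 0.0227, 0.0213, -0.03], [-0.0226, -0.0607, -0.9979, 1.3934], [0.0, 0.0, 0.0, 1.0]]
```

View pics/scene0.png

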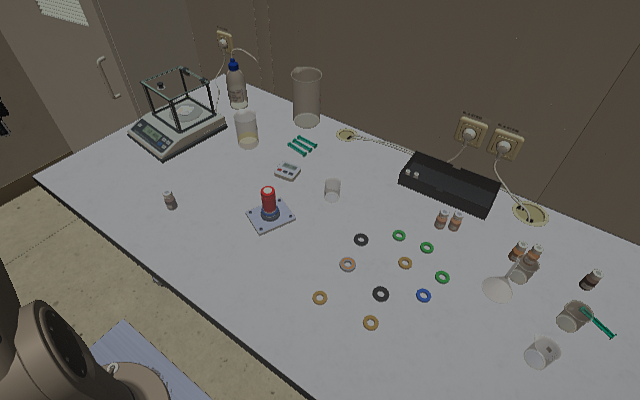

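View pics/top0.png

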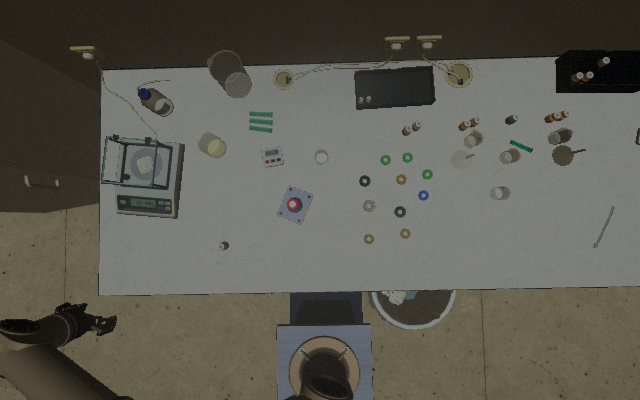

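The scene view shows the cap on the stand (268,200), a bearing (348,264), brass rings (405,263), (320,298), (371,323) and black washers (361,240), (381,294). The top view shows the same set, with the cap at (294,205).

```bash
cat > h.py <<'E'
from station import bot, imaging
import cv2, numpy as np
def ray(n,u,v,z):
    c=imaging.calibration(n);K=np.array(c["intrinsics"]);T=np.array(c["extrinsics"])
    d=T[:3,:3]@np.linalg.solve(K,[u,v,1.]);o=T[:3,3]
    return o+d*(z-o[2])/d[2]
def proj(n,p):
    c=imaging.calibration(n);K=np.array(c["intrinsics"]);T=np.array(c["extrinsics"])
    q=K@(T[:3,:3].T@(np.array(p)-T[:3,3]));return q[:2]/q[2]
def shot(n): return imaging.read_camera(n)
def masks(im):
    hsv=cv2.cvtColor(im,cv2.COLOR_RGB2HSV)
    H,S,V=[hsv[...,i].astype(int) for i in range(3)]
    return {"brass":(H>8)&(H<26)&(S>60)&(V>60),"black":(V<75),"red":((H<6)|(H>172))&(S>130)&(V>70)}
def blobs(m,lo,hi,roi):
    m=m.astype(np.uint8)
    x0,x1,y0,y1=roi
    k=np.zeros_like(m);k[y0:y1,x0:x1]=m[y0:y1,x0:x1]
    cs,_=cv2.findContours(k,cv2.RETR_EXTERNAL,cv2.CHAIN_APPROX_NONE)
    out=[]
    for c in cs:
        x,y,w,h=cv2.boundingRect(c)
        if lo<=max(w,h)<=hi and len(c)>=5:
            M=cv2.moments(c)
            if M["m00"]>0: out.append((M["m10"]/M["m00"],M["m01"]/M["m00"],w,h))
    return out
ROI={"top":(260,450,140,260),"scene":(240,460,170,345)}
def find(n,im=None):
    im=shot(n) if im is None else im
    for k,m in masks(im).items():
        for u,v,w,h in blobs(m,5,40,ROI[n]):
            z=.004 if k!="red" else .104
            print(n,k,np.round([u,v],1),w,h,np.round(ray(n,u,v,z)[:2],4))
def crop(n,im,box,s,f):
    x0,x1,y0,y1=box
    cv2.imwrite(f,cv2.cvtColor(cv2.resize(im[y0:y1,x0:x1],None,fx=s,fy=s,interpolation=cv2.INTER_NEAREST),cv2.COLOR_RGB2BGR))
E
python3 - <<'E'
from h import *
for n in("top","scene"):
    im=shot(n); find(n,im); 
    crop(n,im,{"top":(260,450,140,260),"scene":(240,440,180,330)}[n],4,f"pics/c_{n}.png")
E
```

```text
top brass [368.6 238.6] 10 10 [ 0.4365 -0.1605]
top brass [405.2 233.4] 10 10 [ 0.4517 -0.2846]
top brass [369.  205.4] 9 10 [ 0.5492 -0.1651]
top brass [401.  178.9] 11 10 [ 0.6372 -0.2767]
top black [399.6 211.4] 12 11 [ 0.5264 -0.2682]
top black [298.2 203.1] 10 15 [0.5623 0.0765]
top black [364.2 180.6] 11 12 [ 0.6342 -0.1511]
top black [266.9 152.9] 5 3 [0.7383 0.1816]
top red [292.4 203.7] 12 11 [0.557  0.0873]
scene brass [370.3 322.2] 16 15 [ 0.4537 -0.2849]
scene brass [319.5 297.2] 14 14 [ 0.4379 -0.1614]
scene brass [347.3 262.9] 14 11 [ 0.5537 -0.1635]
scene brass [404.9 262.3] 14 12 [ 0.6387 -0.2775]
scene brass [436.3 226.7] 8 4 [ 0.7921 -0.2957]
scene brass [454.8 222.5] 11 14 [ 0.8356 -0.3307]
scene brass [440.9 219.8] 11 9 [ 0.8224 -0.2963]
scene black [241.6 342.8] 6 5 [ 0.2585 -0.0903]
scene black [380.4 293.7] 16 16 [ 0.5272 -0.2697]
scene black [421.8 250.2] 4 6 [ 0.6972 -0.2962]
scene black [360.6 239.4] 14 12 [ 0.6354 -0.1529]
scene black [449.3 224.2] 4 8 [ 0.8212 -0.3208]
scene black [435.9 221. ] 3 9 [ 0.8103 -0.2869]
scene black [269.3 216.8] 19 11 [0.5551 0.0876]
scene black [298.5 172. ] 4 5 [0.7463 0.1337]
scene red [267.5 197.1] 14 26 [0.5403 0.0709]
```

View pics/c_scene.png

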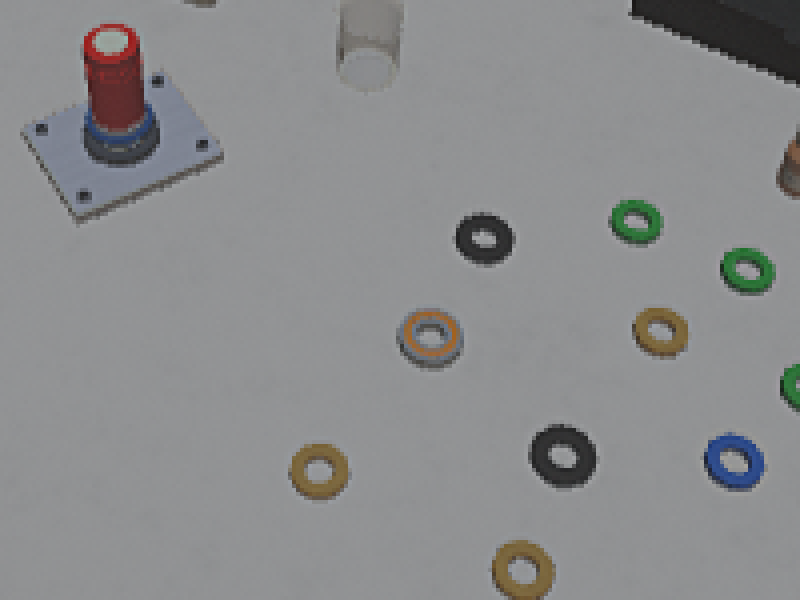

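View pics/c_top.png

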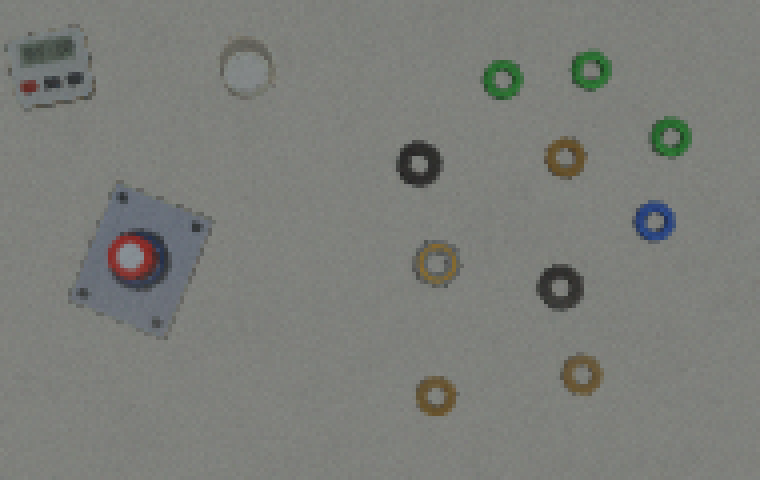

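Crops confirm the layout: bearing at top (369,205), three brass rings, two washers, and a cap with a white spot. The stand's holes are visible, so I'll compute the shaft axis and meanwhile turn the tool so its x is world +y and its y is world +x.

Run:
```python
from h import *
im=lambda l,b:[((x+.5)/4-.5+b[0],(y+.5)/4-.5+b[1]) for x,y in l]
B={"top":(260,140),"scene":(240,180)}
sp={"top":[(132,257)],"scene":[(111,41)]}
ho={"top":[(122,198),(197,227),(156,323),(82,293)],"scene":[(158,80),(202,145),(84,196),(41,128)]}
for n in B:
    print(n,"spot",ray(n,*im(sp[n],B[n])[0],.104).round(4),"holes",np.mean([ray(n,u,v,.012) for u,v in im(ho[n],B[n])],0).round(4))
```

```text
top spot [0.5564 0.0865 0.104 ] holes [0.557  0.0886 0.012 ]
scene spot [0.5595 0.0876 0.104 ] holes [0.5601 0.0884 0.012 ]
```

Call:
move_arm(commands=[[[0,0,0,0,0,9.63,0.0854],[0,0,0,0,0,9.63,0.0854],[0,0,0,0,0,9.63,0.0854],[0,0,0,0,0,9.63,0.0854],[0,0,0,0,0,9.63,0.0854],[0,0,0,0,0,9.63,0.0854],[0,0,0,0,0,9.63,0.0854],[0,0,0,0,0,0,0.0854]]], squeeze=40)

```text
t: 1.2
eef_pos: [0.2587, 0.6233, 0.2036]
tool_rot: [0.0, 0.706, 0.708, -0.0]
contact_force: [-0.3, 0.6, -0.1]
gripper_width: 0.995
grasp_force: 0.0
```

Call:
move_arm(commands=[[[-0.0535,0.03,0,0,0,0,0.0854],[-0.0535,0.03,0,0,0,0,0.0854],[-0.0535,0.03,0,0,0,0,0.0854],[-0.0535,0.03,0,0,0,0,0.0854],[-0.0535,0.03,0,0,0,0,0.0854],[-0.0535,0.03,0,0,0,0,0.0854],[-0.0535,0.03,0,0,0,0,0.0854],[-0.0535,0.03,0,0,0,0,0.07],[-0.0535,0.03,0,0,0,0,0.07],[-0.0535,0.03,0,0,0,0,0.07],[0,0,0,0,0,0,0.07],[0,0,0,0,0,0,0.07]]])

```text
t: 2.7
eef_pos: [0.559, 0.0889, 0.2037]
tool_rot: [-0.0, 0.706, 0.708, -0.0]
contact_force: [0.3, -0.2, -0.6]
gripper_width: 0.819
grasp_force: 0.0
```

Run:
```python
from h import *
im=shot("scene"); crop("scene",im,(200,400,100,250),4,"pics/s2.png"); print(bot.get_obs()["eef_pos"])
for n in("scene",): print(proj(n,bot.get_obs()["eef_pos"]))
```

```text
[0.55867321 0.08988928 0.20365044]
[262.91105374 159.40489817]
```

View pics/s2.png

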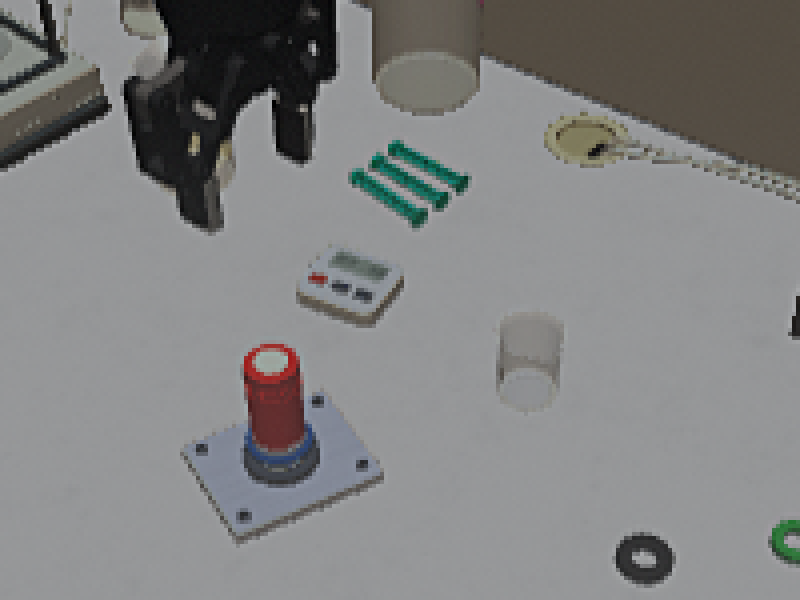

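Call:
move_arm(commands=[[[0,0,0.045,0,0,0,0.06],[0,0,0.045,0,0,0,0.06],[0,0,0.044,0,0,0,0.06],[0,0,0,0,0,0,0.06],[0,0,0,0,0,0,0.03],[0,0,0,0,0,0,0.03],[0,0,0,0,0,0,0.03],[0,0,0,0,0,0,0.03],[0,0,0,0,0,0,0.03]]], squeeze=40)

```text
t: 3.88
eef_pos: [0.5594, 0.0894, 0.0717]
tool_rot: [-0.0, 0.707, 0.707, 0.001]
contact_force: [-4.4, 0.5, 6.0]
gripper_width: 0.389
grasp_force: 39.5
```

Run:
```python
from station import bot
o=bot.get_obs();print(o["eef_pos"],o["contact_force"],o["torque"],o["gripper_width"],o["grasp_force"])
```

```text
[0.55941218 0.08935922 0.07167326] [-4.42242454  0.54728315  6.04851514] [ 0.26809686  1.02659532 -0.11176213] 0.3894306320079938 39.474729895591736
```

Call:
move_arm(commands=[[[0,0,-0.02,0,0,0,0.03],[0,0,-0.035,0,0,0,0.03],[0,0,-0.035,0,0,0,0.03],[0,0,0,0,0,0,0.03],[-0.04,-0.03,0,0,0,0,0.03],[-0.04,-0.03,0,0,0,0,0.03],[-0.04,-0.03,0,0,0,0,0.03],[0,0,0.05,0,0,0,0.03],[0,0,0.05,0,0,0,0.03],[0,0,0,0,0,0,0.03],[0,0,0,0,0,0,0.03]]])

```text
t: 5.25
eef_pos: [0.4703, -0.0317, 0.0611]
tool_rot: [0.001, 0.707, 0.707, 0.001]
contact_force: [0.1, 0.5, 0.2]
gripper_width: 0.388
grasp_force: 40.1
```

Run:
```python
from h import *
im=shot("scene"); crop("scene",im,(200,400,150,300),4,"pics/s3.png")
```

```text
(no output)
```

View pics/s3.png

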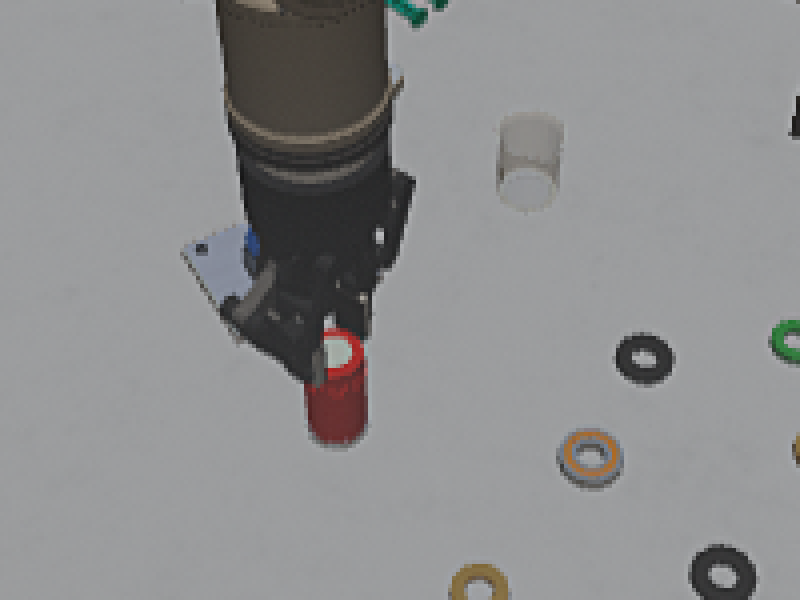

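The cap is held upright over (0.47,-0.03), with the shaft bare. I'm lowering it to the bench, and I'll check the real fingertip height against the TCP.

Run:
```python
from h import *
for z in(.19,.2,.21,.22,.23): print(z,proj("scene",[.524,.089,z]).round(1),proj("scene",[.594,.089,z]).round(1))
for z in(.04,.06,.08,.1): print(z,proj("scene",[.452,-.0317,z]).round(1))
```

```text
0.19 [253.8 172. ] [273.4 156.3]
0.2 [253.3 168.7] [273.1 153. ]
0.21 [252.8 165.4] [272.8 149.7]
0.22 [252.3 162. ] [272.5 146.4]
0.23 [251.8 158.6] [272.2 143. ]
0.04 [278.3 256.1]
0.06 [277.8 251.1]
0.08 [277.3 246. ]
0.1 [276.7 240.7]
```

Call:
move_arm(commands=[[[0,0,0.02,0,0,0,0.03],[0,0,0.002,0,0,0,0.03],[0,0,0.001,0,0,0,0.03],[0,0,0,0,0,0,0.03]]])

```text
t: 5.8
eef_pos: [0.4702, -0.0315, 0.0382]
tool_rot: [0.0, 0.707, 0.707, 0.001]
contact_force: [-1.5, 0.1, 5.4]
gripper_width: 0.382
grasp_force: 40.8
```

Call:
move_arm(commands=[[[0,0,0,0,0,0,0.06],[0,0,0,0,0,0,0.06],[0,0,0,0,0,0,0.06],[0,0,-0.03,0,0,0,0.06],[0,0,-0.05,0,0,0,0.06],[-0.045,0.027,-0.02,0,0,0,0.06],[-0.045,0.027,0,0,0,0,0.06],[-0.045,0.026,0,0,0,0,0.06],[0,0,0.05,0,0,0,0.06],[0,0,0.053,0,0,0,0.06],[0,0,0,0,0,0,0.06],[0,0,0,0,0,0,0.06]]])

```text
t: 7.3
eef_pos: [0.5502, -0.167, 0.0354]
tool_rot: [0.001, 0.707, 0.707, 0.0]
contact_force: [-0.4, 0.3, 0.3]
gripper_width: 0.7
grasp_force: 0.0
```

Run:
```python
from h import *
im=shot("scene"); crop("scene",im,(250,450,170,320),4,"pics/s4.png");find("scene",im);p=bot.get_obs()["eef_pos"]
for d in (.03,.045):
  for z in(0,.02): print(d,z,(proj("scene",p+[-d,-.011,z])-[250,170])*4,(proj("scene",p+[d,-.011,z])-[250,170])*4)
```

```text
scene brass [370.3 322.2] 16 15 [ 0.4538 -0.285 ]
scene brass [319.5 297.2] 14 14 [ 0.4379 -0.1614]
scene brass [347.7 264. ] 14 11 [ 0.5517 -0.1659]
scene brass [404.9 262.3] 14 12 [ 0.6387 -0.2775]
scene brass [435.8 226.2] 8 4 [ 0.7927 -0.2939]
scene brass [454.7 222.5] 11 14 [ 0.8355 -0.3305]
scene brass [440.8 219.8] 11 9 [ 0.8223 -0.2961]
scene black [241.6 342.8] 6 5 [ 0.2585 -0.0903]
scene black [380.4 293.6] 16 16 [ 0.5274 -0.2697]
scene black [435.5 222. ] 2 7 [ 0.8063 -0.2874]
scene black [272.8 216.4] 19 11 [0.5619 0.0812]
scene red [286.  263.5] 9 2 [ 0.4148 -0.0883]
scene red [284.5 254.9] 2 5 [ 0.43   -0.0719]
scene red [281.1 252.9] 3 5 [ 0.43   -0.0627]
scene red [288.9 251.9] 3 5 [ 0.4419 -0.0748]
scene red [282.8 244.7] 15 20 [ 0.4491 -0.0519]
0.03 0 [384.72886955 391.67480828] [437.71044354 323.07140405]
0.03 0.02 [387.32993566 372.26173704] [441.09225074 303.27589246]
0.045 0 [370.81327713 409.69346911] [450.3240021 306.738687 ]
0.045 0.02 [373.19736908 390.39613173] [453.88110644 286.86569863]
```

View pics/s4.png

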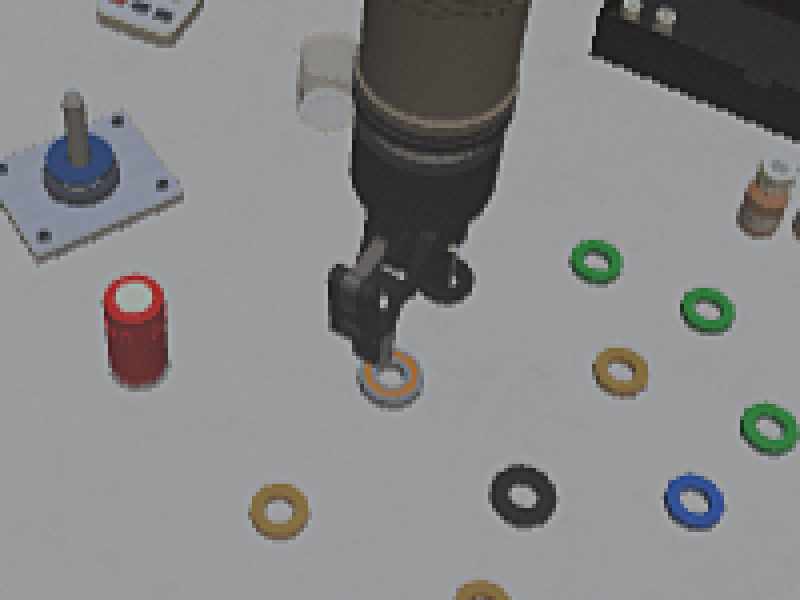

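The picture shows the bearing at crop (390,378), with the near fingertip around (380,363). That puts the tips noticeably higher than the TCP suggests, so I'll descend in guarded steps.

Call:
move_arm(commands=[[[0,0,0.015,0,0,0,0.056],[0,0,0.01,0,0,0,0.056],[0,0,0.004,0,0,0,0.056],[0,0,0.002,0,0,0,0.056],[0,0,0,0,0,0,0.056]]])

```text
t: 7.98
eef_pos: [0.5493, -0.1666, 0.0028]
tool_rot: [-0.0, 0.707, 0.707, -0.0]
contact_force: [0.5, -0.4, 0.6]
gripper_width: 0.657
grasp_force: 0.0
```

Run:
```python
from h import *
im=shot("scene"); crop("scene",im,(300,400,210,285),8,"pics/s5.png")
```

```text
(no output)
```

View pics/s5.png

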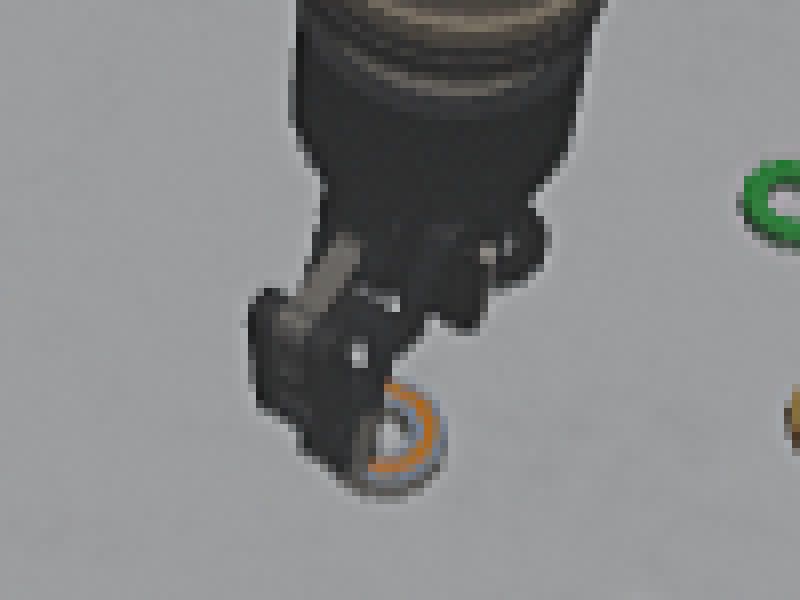

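Run:
```python
from h import *
for s,d in((-1,.028),(1,.028),(1,.038),(-1,.038)):
  for y in(-.011,.011):
    print(s,d,y,[((proj("scene",[.5493+s*d,-.1666+y,z])-[300,210])*8).round().tolist() for z in(0,.01,.02)])
```

```text
-1 0.028 -0.011 [[360.0, 528.0], [362.0, 510.0], [365.0, 492.0]]
-1 0.028 0.011 [[298.0, 491.0], [300.0, 473.0], [302.0, 454.0]]
1 0.028 -0.011 [[457.0, 401.0], [460.0, 383.0], [463.0, 364.0]]
1 0.028 0.011 [[396.0, 367.0], [399.0, 348.0], [402.0, 329.0]]
1 0.038 -0.011 [[473.0, 380.0], [476.0, 361.0], [480.0, 342.0]]
1 0.038 0.011 [[413.0, 345.0], [416.0, 327.0], [419.0, 308.0]]
-1 0.038 -0.011 [[342.0, 552.0], [344.0, 534.0], [347.0, 516.0]]
-1 0.038 0.011 [[280.0, 514.0], [282.0, 496.0], [284.0, 478.0]]
```

The tips are about 25 mm above the bench, so I'm going lower with a force check.

Call:
move_arm(commands=[[[0,0,0.01,0,0,0,0.056],[0,0,0.005,0,0,0,0.056],[0,0,0.003,0,0,0,0.056],[0,0,0,0,0,0,0.056]]])

```text
t: 8.52
eef_pos: [0.5491, -0.1665, -0.0154]
tool_rot: [-0.0, 0.707, 0.707, -0.0]
contact_force: [-0.4, -0.3, -1.0]
gripper_width: 0.65
grasp_force: 0.0
```

Call:
move_arm(commands=[[[0,0,0.003,0,0,0,0.056],[0,0,0.001,0,0,0,0.056],[0,0,0,0,0,0,0.056]]])

```text
t: 8.9
eef_pos: [0.5493, -0.1665, -0.0191]
tool_rot: [-0.0, 0.707, 0.707, -0.0]
contact_force: [-0.1, 0.5, -0.6]
gripper_width: 0.656
grasp_force: 0.0
```

Run:
```python
from h import *
im=shot("scene"); crop("scene",im,(300,400,210,285),8,"pics/s6.png")
```

```text
(no output)
```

View pics/s6.png

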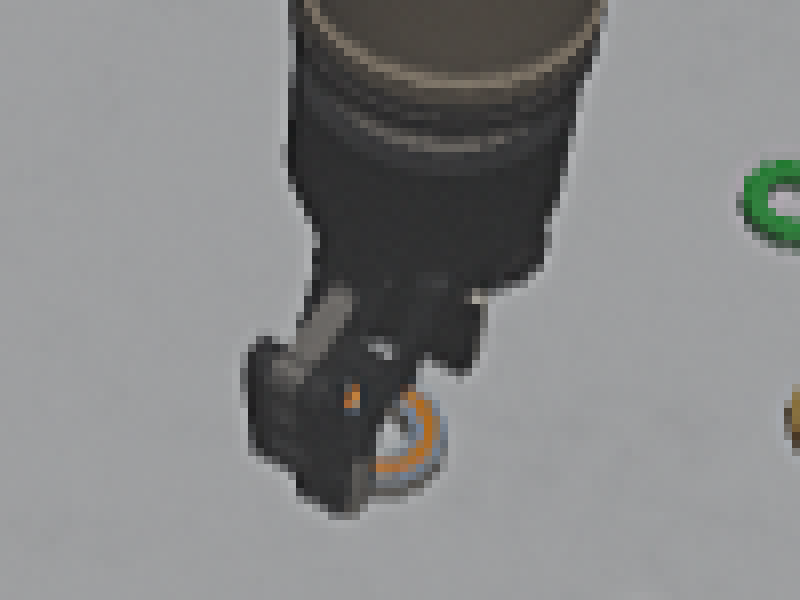

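The tips now sit about 5 mm above the bench on both sides of the bearing, so I'm closing.

Call:
move_arm(commands=[[[0,0,0,0,0,0,0.03],[0,0,0,0,0,0,0.03],[0,0,0,0,0,0,0.03],[0,0,0,0,0,0,0.03]]], squeeze=40)

```text
t: 9.45
eef_pos: [0.5508, -0.1669, -0.0178]
tool_rot: [0.001, 0.707, 0.707, 0.001]
contact_force: [-1.1, 0.8, 9.3]
gripper_width: 0.355
grasp_force: 4.7
```

Run:
```python
from h import *
o=bot.get_obs();print(o["gripper_width"],o["grasp_force"],o["contact_force"],o["eef_pos"])
im=shot("scene"); crop("scene",im,(300,400,210,285),8,"pics/s7.png")
```

```text
0.3547894843694303 4.721121254915488 [-1.10517204  0.76825199  9.29488577] [ 0.55081257 -0.16692321 -0.01777532]
```

View pics/s7.png

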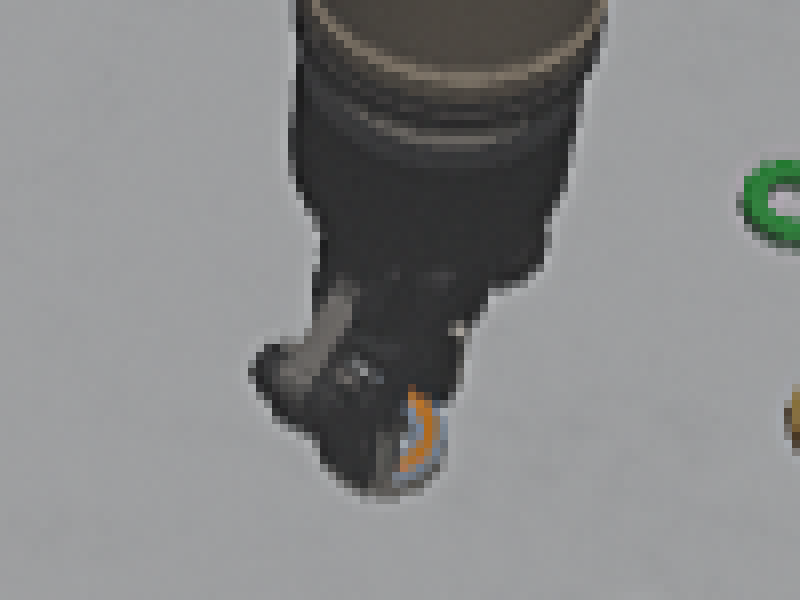

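The fingers seem to be only tip-gripping or riding on top (width too small, weak grip, upward force). I'm reopening and probing lower.

Call:
move_arm(commands=[[[0,0,0,0,0,0,0.056],[0,0,0,0,0,0,0.056],[0,0,0,0,0,0,0.056],[0,0,0.002,0,0,0,0.056],[0,0,0.001,0,0,0,0.056],[0,0,0,0,0,0,0.056]]])

```text
t: 10.25
eef_pos: [0.5492, -0.1665, -0.0223]
tool_rot: [-0.0, 0.707, 0.707, -0.0]
contact_force: [-0.6, 0.6, 0.8]
gripper_width: 0.654
grasp_force: 0.0
```

Call:
move_arm(commands=[[[0,0,0.001,0,0,0,0.056],[0,0,0.001,0,0,0,0.056],[0,0,0.001,0,0,0,0.056],[0,0,0,0,0,0,0.056]]])

```text
t: 10.75
eef_pos: [0.5493, -0.1665, -0.0252]
tool_rot: [-0.0, 0.707, 0.707, -0.0]
contact_force: [0.9, -0.3, -0.9]
gripper_width: 0.658
grasp_force: 0.0
```

Call:
move_arm(commands=[[[0,0,0,0,0,0,0.05],[0,0,0,0,0,0,0.05],[0,0,0.001,0,0,0,0.05],[0,0,0.001,0,0,0,0.05],[0,0,0,0,0,0,0.05]]])

```text
t: 11.38
eef_pos: [0.5493, -0.1665, -0.0272]
tool_rot: [-0.0, 0.707, 0.707, -0.0]
contact_force: [0.5, 1.0, -0.1]
gripper_width: 0.586
grasp_force: 0.0
```

Call:
move_arm(commands=[[[0,0,0.001,0,0,0,0.05],[0,0,0.001,0,0,0,0.05],[0,0,0,0,0,0,0.05]]])

```text
t: 11.75
eef_pos: [0.5493, -0.1665, -0.0292]
tool_rot: [-0.0, 0.707, 0.707, -0.0]
contact_force: [-0.1, -0.5, -0.1]
gripper_width: 0.586
grasp_force: 0.0
```

Run:
```python
from h import *
im=shot("scene"); crop("scene",im,(320,380,232,277),12,"pics/s8.png")
```

```text
(no output)
```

View pics/s8.png

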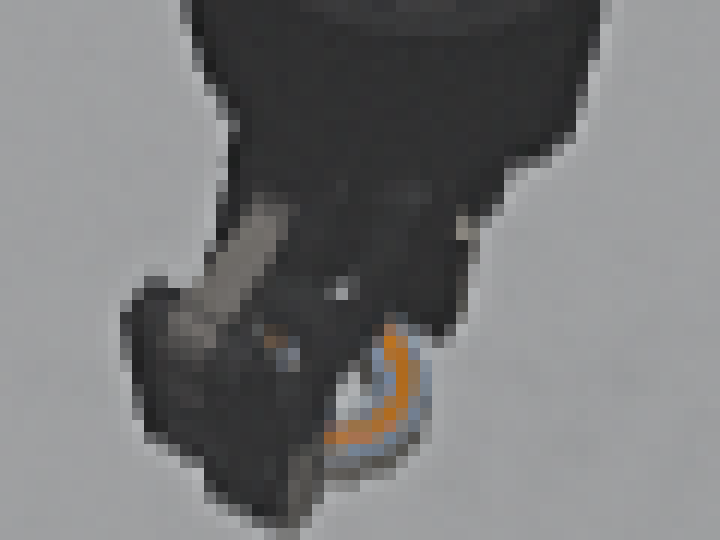

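The near tip is now at bench level beside the bearing. I'm raising 1 mm and closing.

Call:
move_arm(commands=[[[0,0,-0.001,0,0,0,0.03],[0,0,0,0,0,0,0.03],[0,0,0,0,0,0,0.03],[0,0,0,0,0,0,0.03],[0,0,0,0,0,0,0.03]]])

```text
t: 12.42
eef_pos: [0.5493, -0.1665, -0.0281]
tool_rot: [-0.0, 0.707, 0.707, -0.0]
contact_force: [1.4, -0.3, -0.1]
gripper_width: 0.448
grasp_force: 40.2
```

Firm grip (40 N, width 0.448). Lifting and carrying it over the shaft.

Call:
move_arm(commands=[[[0,0,-0.02,0,0,0,0.03],[0,0,-0.05,0,0,0,0.03],[0,0,-0.05,0,0,0,0.03],[0.05,0.002,0,0,0,0,0.03],[0.051,0.002,0,0,0,0,0.03],[0.051,0.002,0,0,0,0,0.03],[0.051,0.002,0,0,0,0,0.03],[0.052,0.001,0,0,0,0,0.03],[0,0,0,0,0,0,0.03],[0,0,0,0,0,0,0.03]]])

```text
t: 13.68
eef_pos: [0.5583, 0.088, 0.0928]
tool_rot: [0.0, 0.707, 0.707, 0.0]
contact_force: [-0.4, -0.8, 0.4]
gripper_width: 0.446
grasp_force: 40.4
```

Run:
```python
from h import *
find("top"); im=shot("scene"); crop("scene",im,(230,310,160,220),10,"pics/s9.png");find("scene",im)
```

```text
top brass [368.7 238.7] 10 10 [ 0.4363 -0.1607]
top brass [405.2 233.4] 10 10 [ 0.4517 -0.2846]
top brass [272.4 244.8] 29 33 [0.4222 0.167 ]
top brass [278.5 195.3] 38 36 [0.5906 0.1436]
top brass [401.  178.9] 11 10 [ 0.6372 -0.2767]
top black [399.6 211.5] 12 10 [ 0.5261 -0.2683]
top black [262.3 205. ] 4 9 [0.5585 0.1996]
top black [364.3 180.7] 11 11 [ 0.6339 -0.1515]
top red [330.6 230.6] 10 10 [ 0.4693 -0.0322]
scene brass [370.2 322.2] 16 15 [ 0.4535 -0.2849]
scene brass [319.5 297.2] 14 14 [ 0.4379 -0.1614]
scene brass [404.9 262.3] 14 12 [ 0.6386 -0.2775]
scene brass [435.8 226.2] 8 4 [ 0.7927 -0.2939]
scene brass [454.7 222.5] 11 14 [ 0.8355 -0.3305]
scene brass [440.9 219.8] 11 9 [ 0.8224 -0.2963]
scene brass [268.9 181. ] 9 10 [0.6621 0.1804]
scene black [241.6 342.8] 6 5 [ 0.2585 -0.0903]
scene black [380.4 293.7] 16 16 [ 0.5272 -0.2698]
scene black [421.8 250.2] 4 6 [ 0.6972 -0.2962]
scene black [360.6 239.3] 14 12 [ 0.6356 -0.1528]
scene black [449.4 224.2] 3 6 [ 0.8211 -0.321 ]
scene black [435.5 222. ] 2 7 [ 0.8063 -0.2874]
scene black [271.1 216.5] 19 11 [0.5588 0.0846]
scene black [269.7 197. ] 2 6 [0.6129 0.1356]
scene black [272.6 174.4] 10 12 [0.6909 0.1903]
scene black [255.6 177.9] 25 22 [0.6489 0.2215]
scene red [284.  264.3] 9 6 [ 0.4107 -0.0862]
scene red [282.4 253.2] 6 4 [ 0.431  -0.0655]
scene red [288.9 251.9] 3 5 [ 0.4419 -0.0748]
scene red [282.8 244.7] 15 18 [ 0.4491 -0.0519]
```

View pics/s9.png

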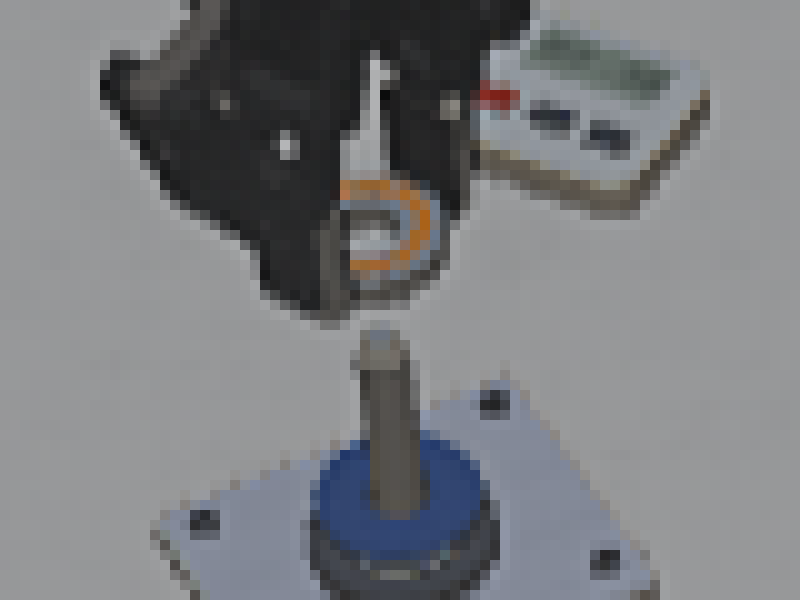

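The bearing sits right above the shaft tip (crop 380,335) and looks aligned. I'm descending past the taper and checking force.

Call:
move_arm(commands=[[[0,0,0.02,0,0,0,0.03],[0,0,0.01,0,0,0,0.03],[0,0,0.006,0,0,0,0.03],[0,0,0,0,0,0,0.03]]])

```text
t: 14.28
eef_pos: [0.558, 0.0878, 0.0557]
tool_rot: [-0.0, 0.707, 0.707, -0.0]
contact_force: [-0.1, -1.8, -2.1]
gripper_width: 0.444
grasp_force: 40.4
```

Run:
```python
from h import *
print(ray("scene",268,193.5,.094).round(4),ray("scene",267.2,183,.126).round(4))
```

```text
[0.5577 0.085  0.094 ] [0.562 0.088 0.126]
```

Call:
move_arm(commands=[[[0,0,0.008,0,0,0,0.03],[0,0,0.015,0,0,0,0.03],[0,0,0.015,0,0,0,0.03],[0,0,0.008,0,0,0,0.03],[0,0,0,0,0,0,0.03]]])

```text
t: 14.9
eef_pos: [0.5577, 0.0879, 0.0088]
tool_rot: [-0.0, 0.707, 0.707, -0.001]
contact_force: [1.0, -4.2, -3.4]
gripper_width: 0.45
grasp_force: 40.4
```

The y force says the shaft lies about 2 mm toward −y. I'm shifting there and lowering to the seat.

Call:
move_arm(commands=[[[-0.002,0,0,0,0,0,0.03],[0,0,0.002,0,0,0,0.03],[0,0,0.001,0,0,0,0.03],[0,0,0,0,0,0,0.03]]])

```text
t: 15.4
eef_pos: [0.5582, 0.087, 0.007]
tool_rot: [-0.0, 0.707, 0.707, 0.0]
contact_force: [-0.1, -0.1, -0.8]
gripper_width: 0.445
grasp_force: 40.7
```

Call:
move_arm(commands=[[[0,0,0.001,0,0,0,0.03],[0,0,0,0,0,0,0.05],[0,0,0,0,0,0,0.054],[0,0,0,0,0,0,0.054],[0,0,0,0,0,0,0.054]]])

```text
t: 16.02
eef_pos: [0.5583, 0.0865, 0.0059]
tool_rot: [0.0, 0.707, 0.707, 0.0]
contact_force: [0.0, -0.7, 0.6]
gripper_width: 0.631
grasp_force: 0.0
```

Call:
move_arm(commands=[[[0,0,-0.04,0,0,0,0.054],[0,0,-0.06,0,0,0,0.054],[-0.0495,-0.024,0,0,0,0,0.054],[-0.0495,-0.024,0,0,0,0,0.054],[-0.0495,-0.024,0,0,0,0,0.05],[-0.0495,-0.0245,0,0,0,0,0.05],[-0.0495,-0.0245,0,0,0,0,0.05],[0,0,0,0,0,0,0.05],[0,0,0,0,0,0,0.05]]])

```text
t: 17.15
eef_pos: [0.4377, -0.1607, 0.106]
tool_rot: [0.0, 0.707, 0.707, 0.0]
contact_force: [-0.7, 0.4, -0.5]
gripper_width: 0.585
grasp_force: 0.0
```

```bash
cat >> h.py <<'E'
KN={"A":(.437,-.161),"B":(.4525,-.285),"C":(.638,-.277),"W1":(.527,-.269),"W2":(.635,-.152),"cap":(.47,-.0317)}
def chk():
    for n in("top","scene"):
        im=shot(n)
        for k,m in masks(im).items():
            if k=="red": continue
            for u,v,w,h in blobs(m,8,20,ROI[n]):
                p=ray(n,u,v,.004)[:2]
                if p[1]<-.1 and p[0]<.72: print(n,k,w,h,p.round(4))
    # bearing on the seat, orange ring
    im=shot("scene"); print("eef",bot.get_obs()["eef_pos"].round(4))
    for u,v,w,h in blobs(masks(im)["brass"],4,20,(255,285,185,225)): print("stack brass px",round(u,1),round(v,1),w,h)
E
python3 -c "
from h import *;chk()
print(proj('scene',[.558,.0865,.044]))"
```

```text
top brass 11 20 [ 0.3931 -0.2934]
top brass 6 11 [ 0.4117 -0.1595]
top brass 10 10 [ 0.4541 -0.2852]
top brass 11 10 [ 0.6371 -0.2766]
top black 19 10 [ 0.3796 -0.1954]
top black 12 10 [ 0.5262 -0.268 ]
top black 11 12 [ 0.6341 -0.1512]
scene brass 16 15 [ 0.4536 -0.2849]
scene brass 14 14 [ 0.4379 -0.1614]
scene brass 14 12 [ 0.6387 -0.2775]
scene black 16 15 [ 0.5277 -0.2696]
scene black 14 12 [ 0.6358 -0.1528]
eef [ 0.4381 -0.1597  0.1058]
stack brass px 268.6 206.6 13 9
[269.18463352 206.45610615]
```

The bearing lies on the seat (orange ring at 268.6,206.6, as predicted). Next is spacer A.

Call:
move_arm(commands=[[[0,0,0.05,0,0,0,0.05],[0,0,0.05,0,0,0,0.05],[0,0,0.025,0,0,0,0.05],[0,0,0.008,0,0,0,0.05],[0,0,0,0,0,0,0.05],[0,0,0,0,0,0,0.025],[0,0,0,0,0,0,0.025],[0,0,0,0,0,0,0.025],[0,0,0,0,0,0,0.025],[0,0,0,0,0,0,0.025]]], squeeze=40)

```text
t: 18.55
eef_pos: [0.4384, -0.161, -0.0257]
tool_rot: [0.001, 0.707, 0.707, 0.001]
contact_force: [-0.8, 1.7, 5.9]
gripper_width: 0.37
grasp_force: 39.3
```

Call:
move_arm(commands=[[[0,0,-0.025,0,0,0,0.025],[0,0,-0.05,0,0,0,0.025],[0,0,-0.05,0,0,0,0.025],[0.0495,0.0242,0,0,0,0,0.025],[0.0495,0.0242,0,0,0,0,0.025],[0.0495,0.0242,0,0,0,0,0.025],[0.0495,0.0242,0,0,0,0,0.025],[0.0495,0.0242,0,0,0,0,0.025],[0,0,0,0,0,0,0.025],[0,0,0.02,0,0,0,0.025],[0,0,0.01,0,0,0,0.025],[0,0,0.006,0,0,0,0.025],[0,0,0,0,0,0,0.025]]])

```text
t: 20.18
eef_pos: [0.5581, 0.0861, 0.062]
tool_rot: [-0.0, 0.707, 0.707, -0.0]
contact_force: [-0.4, 1.1, -0.1]
gripper_width: 0.366
grasp_force: 39.7
```

Call:
move_arm(commands=[[[0,0,0.01,0,0,0,0.025],[0,0,0.015,0,0,0,0.025],[0,0,0.012,0,0,0,0.025],[0,0,0.005,0,0,0,0.025],[0,0,0.001,0,0,0,0.025],[0,0,0,0,0,0,0.025]]])

```text
t: 20.92
eef_pos: [0.5582, 0.0864, 0.0189]
tool_rot: [-0.0, 0.707, 0.707, -0.0]
contact_force: [0.8, 0.0, 0.0]
gripper_width: 0.367
grasp_force: 39.7
```

Call:
move_arm(commands=[[[0,0,0.001,0,0,0,0.025],[0,0,0,0,0,0,0.05],[0,0,0,0,0,0,0.05],[0,0,0,0,0,0,0.05],[0,0,-0.04,0,0,0,0.05],[0,0,-0.05,0,0,0,0.05],[-0.0531,-0.015,0,0,0,0,0.05],[-0.0531,-0.015,0,0,0,0,0.05],[-0.0531,-0.015,0,0,0,0,0.05],[-0.0531,-0.015,0,0,0,0,0.05],[-0.0531,-0.015,0,0,0,0,0.05],[-0.0531,-0.015,0,0,0,0,0.05],[-0.0531,-0.015,0,0,0,0,0.05],[0,0,0,0,0,0,0.05],[0,0,0,0,0,0,0.05]]])

```text
t: 22.8
eef_pos: [0.4534, -0.2849, 0.1077]
tool_rot: [-0.0, 0.707, 0.707, 0.0]
contact_force: [0.3, 0.8, -0.4]
gripper_width: 0.586
grasp_force: 0.0
```

```bash
python3 -c "
from h import *;chk()
print(proj('scene',[.558,.0865,.052]))"
```

```text
top brass 9 10 [ 0.4518 -0.2841]
top brass 11 10 [ 0.6373 -0.2764]
top black 12 11 [ 0.5262 -0.2682]
top black 11 11 [ 0.6339 -0.1515]
scene brass 16 15 [ 0.4535 -0.2849]
scene brass 7 8 [ 0.6354 -0.2889]
eef [ 0.4541 -0.2836  0.1077]
stack brass px 269.1 206.3 13 10
[268.94669077 204.39932309]
```

Call:
move_arm(commands=[[[0,0,0.05,0,0,0,0.05],[0,0,0.05,0,0,0,0.05],[0,0,0.025,0,0,0,0.05],[0,0,0.0085,0,0,0,0.05],[0,0,0,0,0,0,0.05],[0,0,0,0,0,0,0.025],[0,0,0,0,0,0,0.025],[0,0,0,0,0,0,0.025],[0,0,0,0,0,0,0.025],[0,0,0,0,0,0,0.025]]])

```text
t: 24.2
eef_pos: [0.4544, -0.2855, -0.024]
tool_rot: [0.001, 0.707, 0.707, 0.001]
contact_force: [-1.0, 1.1, 5.1]
gripper_width: 0.36
grasp_force: 39.1
```

Call:
move_arm(commands=[[[0,0,-0.025,0,0,0,0.025],[0,0,-0.05,0,0,0,0.025],[0,0,-0.05,0,0,0,0.025],[0.0531,0.015,0,0,0,0,0.025],[0.0531,0.015,0,0,0,0,0.025],[0.0531,0.015,0,0,0,0,0.025],[0.0531,0.015,0,0,0,0,0.025],[0.0531,0.015,0,0,0,0,0.025],[0.0531,0.015,0,0,0,0,0.025],[0.0531,0.015,0,0,0,0,0.025],[0,0,0,0,0,0,0.025],[0,0,0.02,0,0,0,0.025],[0,0,0.01,0,0,0,0.025],[0,0,0.006,0,0,0,0.025],[0,0,0,0,0,0,0.025]]])

```text
t: 26.08
eef_pos: [0.5581, 0.0859, 0.0634]
tool_rot: [-0.0, 0.707, 0.707, -0.0]
contact_force: [0.2, 1.0, -0.6]
gripper_width: 0.362
grasp_force: 39.7
```

Call:
move_arm(commands=[[[0,0,0.01,0,0,0,0.025],[0,0,0.015,0,0,0,0.025],[0,0,0.008,0,0,0,0.025],[0,0,0.002,0,0,0,0.025],[0,0,0,0,0,0,0.025]]])

```text
t: 26.7
eef_pos: [0.558, 0.0864, 0.0283]
tool_rot: [-0.0, 0.707, 0.707, -0.0]
contact_force: [0.3, -0.2, -1.4]
gripper_width: 0.359
grasp_force: 39.7
```

Call:
move_arm(commands=[[[0,0,0.001,0,0,0,0.025],[0,0,0,0,0,0,0.05],[0,0,0,0,0,0,0.05],[0,0,0,0,0,0,0.05],[0,0,-0.03,0,0,0,0.05],[0,0,-0.05,0,0,0,0.05],[-0.052,0.0114,0,0,0,0,0.05],[-0.052,0.0114,0,0,0,0,0.05],[-0.052,0.0114,0,0,0,0,0.05],[-0.052,0.0114,0,0,0,0,0.05],[-0.052,0.0114,0,0,0,0,0.05],[-0.052,0.0114,0,0,0,0,0.05],[-0.052,0.0114,0,0,0,0,0.05],[0,0,0,0,0,0,0.05],[0,0,0,0,0,0,0.05]]])

```text
t: 28.58
eef_pos: [0.638, -0.277, 0.1069]
tool_rot: [-0.001, 0.707, 0.707, 0.0]
contact_force: [0.4, 0.3, -0.4]
gripper_width: 0.586
grasp_force: 0.0
```

```bash
python3 -c "
from h import *;chk()
print(proj('scene',[.558,.0865,.06]))"
```

```text
top brass 7 9 [ 0.6422 -0.2679]
top black 11 11 [ 0.634  -0.1512]
scene brass 14 12 [ 0.6387 -0.2775]
scene black 16 16 [ 0.5274 -0.2696]
scene black 14 12 [ 0.6358 -0.1528]
eef [ 0.6386 -0.2753  0.1072]
stack brass px 269.2 205.4 13 12
[268.70586345 202.31760582]
```

Call:
move_arm(commands=[[[0,0,0.05,0,0,0,0.05],[0,0,0.05,0,0,0,0.05],[0,0,0.025,0,0,0,0.05],[0,0,0.0075,0,0,0,0.05],[0,0,0,0,0,0,0.05],[0,0,0,0,0,0,0.025],[0,0,0,0,0,0,0.025],[0,0,0,0,0,0,0.025],[0,0,0,0,0,0,0.025],[0,0,0,0,0,0,0.025]]])

```text
t: 29.98
eef_pos: [0.6396, -0.2782, -0.0227]
tool_rot: [0.001, 0.707, 0.707, 0.001]
contact_force: [-1.6, 0.9, 6.1]
gripper_width: 0.353
grasp_force: 39.2
```

Call:
move_arm(commands=[[[0,0,-0.025,0,0,0,0.025],[0,0,-0.05,0,0,0,0.025],[0,0,-0.05,0,0,0,0.025],[0.052,-0.0114,0,0,0,0,0.025],[0.052,-0.0114,0,0,0,0,0.025],[0.052,-0.0114,0,0,0,0,0.025],[0.052,-0.0114,0,0,0,0,0.025],[0.052,-0.0114,0,0,0,0,0.025],[0.052,-0.0114,0,0,0,0,0.025],[0.052,-0.0114,0,0,0,0,0.025],[0,0,0,0,0,0,0.025],[0,0,0,0,0,0,0.025]]])

```text
t: 31.48
eef_pos: [0.5589, 0.086, 0.1014]
tool_rot: [0.001, 0.707, 0.707, 0.001]
contact_force: [-0.2, -1.6, -0.0]
gripper_width: 0.355
grasp_force: 39.6
```

Run:
```python
from h import *
im=shot("scene"); crop("scene",im,(230,310,160,220),10,"pics/s10.png");chk()
```

```text
top black 12 10 [ 0.5261 -0.2685]
top black 11 11 [ 0.6339 -0.1515]
scene black 16 16 [ 0.5272 -0.2698]
scene black 14 12 [ 0.6357 -0.1529]
eef [0.5587 0.0848 0.1004]
stack brass px 269.2 205.4 13 12
stack brass px 269.7 186.4 7 4
```

View pics/s10.png

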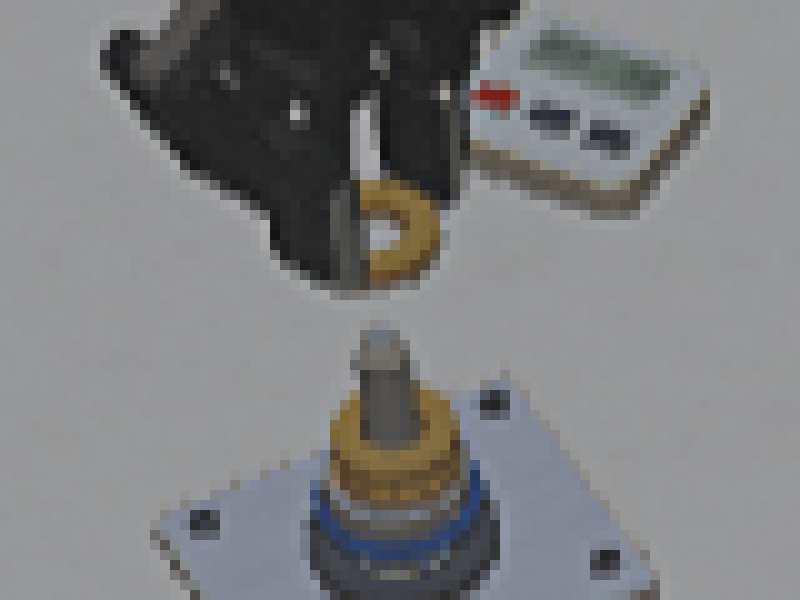

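The stack shows the bearing plus two spacers lying flat, with the third spacer held level over the shaft. Descending.

Call:
move_arm(commands=[[[0,0,0.02,0,0,0,0.025],[0,0,0.01,0,0,0,0.025],[0,0,0.006,0,0,0,0.025],[0,0,0,0,0,0,0.025]]])

```text
t: 32.17
eef_pos: [0.5578, 0.0863, 0.0632]
tool_rot: [-0.0, 0.707, 0.707, -0.001]
contact_force: [0.2, -1.8, 0.9]
gripper_width: 0.351
grasp_force: 39.6
```

Call:
move_arm(commands=[[[0,0,0.012,0,0,0,0.025],[0,0,0.01,0,0,0,0.025],[0,0,0.003,0,0,0,0.025],[0,0,0,0,0,0,0.025]]])

```text
t: 32.67
eef_pos: [0.5581, 0.0864, 0.0386]
tool_rot: [-0.0, 0.707, 0.707, -0.0]
contact_force: [0.1, -0.4, -0.8]
gripper_width: 0.353
grasp_force: 39.6
```

Call:
move_arm(commands=[[[0,0,0.001,0,0,0,0.025],[0,0,0,0,0,0,0.05],[0,0,0,0,0,0,0.05],[0,0,0,0,0,0,0.05],[0,0,-0.03,0,0,0,0.052],[0,0,-0.04,0,0,0,0.052],[-0.0477,0.0154,0,0,0,0,0.052],[-0.0477,0.0154,0,0,0,0,0.052],[-0.0477,0.0154,0,0,0,0,0.052],[-0.0477,0.0154,0,0,0,0,0.052],[-0.0477,0.0154,0,0,0,0,0.052],[0,0,0,0,0,0,0.052],[0,0,0,0,0,0,0.052]]])

```text
t: 34.3
eef_pos: [0.6351, -0.1513, 0.1075]
tool_rot: [-0.001, 0.707, 0.707, 0.0]
contact_force: [0.1, 0.5, 0.1]
gripper_width: 0.608
grasp_force: 0.0
```

```bash
python3 -c "
from h import *;chk()"
```

```text
top black 12 11 [ 0.5264 -0.2679]
scene black 16 16 [ 0.5272 -0.2698]
scene black 14 12 [ 0.6355 -0.1529]
eef [ 0.6353 -0.1498  0.1077]
stack brass px 269.0 204.3 13 15
```

Call:
move_arm(commands=[[[-0.001,0,0.05,0,0,0,0.05],[0,0,0.05,0,0,0,0.05],[0,0,0.025,0,0,0,0.05],[0,0,0.0097,0,0,0,0.05],[0,0,0,0,0,0,0.05],[0,0,0,0,0,0,0.028],[0,0,0,0,0,0,0.028],[0,0,0,0,0,0,0.028],[0,0,0,0,0,0,0.028],[0,0,0,0,0,0,0.028]]])

```text
t: 35.7
eef_pos: [0.6365, -0.153, -0.025]
tool_rot: [0.001, 0.707, 0.707, 0.001]
contact_force: [-2.3, 0.9, 6.3]
gripper_width: 0.407
grasp_force: 39.8
```

Call:
move_arm(commands=[[[0,0,-0.025,0,0,0,0.028],[0,0,-0.05,0,0,0,0.028],[0,0,-0.05,0,0,0,0.028],[0.0479,-0.0154,0,0,0,0,0.028],[0.0479,-0.0154,0,0,0,0,0.028],[0.0479,-0.0154,0,0,0,0,0.028],[0.0479,-0.0154,0,0,0,0,0.028],[0.0479,-0.0154,0,0,0,0,0.028],[0,0,0,0,0,0,0.028],[0,0,0.02,0,0,0,0.028],[0,0,0.01,0,0,0,0.028],[0,0,0.006,0,0,0,0.028],[0,0,0,0,0,0,0.028]]])

```text
t: 37.33
eef_pos: [0.558, 0.0856, 0.0615]
tool_rot: [-0.0, 0.707, 0.707, -0.001]
contact_force: [0.1, 0.4, 0.8]
gripper_width: 0.405
grasp_force: 40.0
```

Call:
move_arm(commands=[[[0,0,0.01,0,0,0,0.028],[0,0,0.006,0,0,0,0.028],[0,0,0.0015,0,0,0,0.028],[0,0,0,0,0,0,0.028]]])

```text
t: 37.83
eef_pos: [0.5582, 0.0864, 0.0446]
tool_rot: [-0.0, 0.707, 0.707, -0.0]
contact_force: [-0.7, 0.2, 0.1]
gripper_width: 0.406
grasp_force: 40.0
```

Call:
move_arm(commands=[[[0,0,0.001,0,0,0,0.028],[0,0,0,0,0,0,0.05],[0,0,0,0,0,0,0.05],[0,0,0,0,0,0,0.05],[0,0,-0.03,0,0,0,0.052],[0,0,-0.034,0,0,0,0.052],[-0.0593,-0.0052,0,0,0,0,0.052],[-0.0593,-0.0052,0,0,0,0,0.052],[-0.0593,-0.0052,0,0,0,0,0.052],[-0.0593,-0.0052,0,0,0,0,0.052],[-0.0593,-0.0052,0,0,0,0,0.052],[-0.0593,-0.0052,0,0,0,0,0.052],[0,0,0,0,0,0,0.052],[0,0,0,0,0,0,0.052]]])

```text
t: 39.58
eef_pos: [0.5271, -0.2689, 0.1075]
tool_rot: [-0.0, 0.707, 0.707, 0.0]
contact_force: [-0.3, 1.2, -0.7]
gripper_width: 0.609
grasp_force: 0.0
```

```bash
python3 -c "
from h import *;chk()
im=shot('scene')
for k in('black','red'): print(k,[np.round(b,1) for b in blobs(masks(im)[k],6,30,(255,300,180,275))])
print(proj('scene',[.558,.0865,.072]),proj('scene',[.47,-.0317,.035]))"
```

```text
top black 15 10 [ 0.5885 -0.4186]
scene black 16 16 [ 0.5272 -0.2698]
eef [ 0.5278 -0.2672  0.1074]
stack brass px 269.3 206.8 13 9
black [array([271.4, 216.7,  19. ,  11. ]), array([268.7, 199.9,  14. ,  11. ])]
red [array([282.8, 244.7,  15. ,  18. ])]
[268.33909814 199.14727734] [283.22866204 252.2680463 ]
```

Washer 1 is on the stack at the predicted pixel (268.7,199.9). Gripping the second washer next.

Call:
move_arm(commands=[[[-0.001,0,0.05,0,0,0,0.05],[0,0,0.05,0,0,0,0.05],[0,0,0.025,0,0,0,0.05],[0,0,0.0095,0,0,0,0.05],[0,0,0,0,0,0,0.05],[0,0,0,0,0,0,0.028],[0,0,0,0,0,0,0.028],[0,0,0,0,0,0,0.028],[0,0,0,0,0,0,0.028],[0,0,0,0,0,0,0.028]]])

```text
t: 41.02
eef_pos: [0.5283, -0.2706, -0.0253]
tool_rot: [0.001, 0.707, 0.707, 0.001]
contact_force: [-1.1, 0.6, 6.9]
gripper_width: 0.406
grasp_force: 39.9
```

Call:
move_arm(commands=[[[0,0,-0.025,0,0,0,0.028],[0,0,-0.05,0,0,0,0.028],[0,0,-0.05,0,0,0,0.028],[0.0595,0.0052,0,0,0,0,0.028],[0.0595,0.0052,0,0,0,0,0.028],[0.0595,0.0052,0,0,0,0,0.028],[0.0595,0.0052,0,0,0,0,0.028],[0.0595,0.0052,0,0,0,0,0.028],[0.0593,0.0052,0,0,0,0,0.028],[0,0,0,0,0,0,0.028],[0,0,0.02,0,0,0,0.028],[0,0,0.01,0,0,0,0.028],[0,0,0.006,0,0,0,0.028],[0,0,0,0,0,0,0.028]]])

```text
t: 42.78
eef_pos: [0.5579, 0.0854, 0.0616]
tool_rot: [-0.0, 0.708, 0.707, -0.001]
contact_force: [1.1, -0.9, -0.2]
gripper_width: 0.409
grasp_force: 40.0
```

Call:
move_arm(commands=[[[0,0,0.006,0,0,0,0.028],[0,0,0.0035,0,0,0,0.028],[0,0,0,0,0,0,0.028]]])

```text
t: 43.15
eef_pos: [0.558, 0.0865, 0.0525]
tool_rot: [-0.0, 0.707, 0.707, -0.0]
contact_force: [0.5, 0.6, 0.3]
gripper_width: 0.409
grasp_force: 40.0
```

Call:
move_arm(commands=[[[0,0,0.001,0,0,0,0.028],[0,0,0,0,0,0,0.05],[0,0,0,0,0,0,0.05],[0,0,0,0,0,0,0.05],[0,0,-0.03,0,0,0,0.056],[0,0,-0.035,0,0,0,0.056],[0,0,0,0,0,0,0.056],[0,0,0,0,0,0,0.056]]])

```text
t: 44.15
eef_pos: [0.5578, 0.0867, 0.1163]
tool_rot: [-0.0, 0.707, 0.707, -0.0]
contact_force: [-0.6, 0.6, -1.2]
gripper_width: 0.654
grasp_force: 0.0
```

Run:
```python
from h import *
print(bot.get_obs()["eef_pos"])
for n,r in(("top",(300,360,210,260)),("scene",(265,305,225,275))):
    im=shot(n); m=masks(im)["red"].astype(np.uint8); x0,x1,y0,y1=r
    sub=im[y0:y1,x0:x1].astype(int); ms=m[y0:y1,x0:x1]
    ys,xs=np.where(ms>0); y00,y11,x00,x11=ys.min(),ys.max(),xs.min(),xs.max()
    g=(sub[...,1]>110); g[:y00]=0;g[y11+1:]=0;g[:,:x00]=0;g[:,x11+1:]=0
    k,_l,st,ce=cv2.connectedComponentsWithStats(g.astype(np.uint8))
    print(n,"red box",x00+x0,x11+x0,y00+y0,y11+y0)
    for i in range(1,k):
        if st[i,4]>8: u,v=ce[i]+[x0,y0]; print(n,st[i,4],round(u,1),round(v,1),ray(n,u,v,.07).round(4))
im=shot("scene")
for k in('black','brass'): print(k,[np.round(b,1) for b in blobs(masks(im)[k],6,30,(255,300,170,225))])
print(proj('scene',[.558,.0865,.08]))
```

```text
[0.55783081 0.08673077 0.11631446]
top red box 326 335 226 235
top 32 330.7 230.5 [ 0.4687 -0.0325  0.07  ]
scene red box 276 290 239 265
scene 57 282.9 243.8 [ 0.4699 -0.0332  0.07  ]
scene 18 276.5 261.0 [ 0.4244 -0.0516  0.07  ]
black [array([271.8, 216.3,  19. ,  11. ]), array([268.4, 198.9,  15. ,  15. ]), array([275.5, 170.8,   7. ,   3. ]), array([257.6, 178. ,   7. ,  17. ])]
brass [array([269.3, 206.8,  13. ,   9. ])]
[268.0908257 197.0012042]
```

All parts are on the stack. Now fetching the cap at (0.470,-0.033).

Call:
move_arm(commands=[[[-0.0399,-0.0293,0,0,0,0,0.06],[-0.0399,-0.0293,0,0,0,0,0.06],[-0.0399,-0.0293,0,0,0,0,0.06],[0,0,0,0,0,0,0.06],[0,0,0.05,0,0,0,0.06],[0,0,0.04,0,0,0,0.06],[0,0,0.011,0,0,0,0.06],[0,0,0,0,0,0,0.06],[0,0,0,0,0,0,0.028],[0,0,0,0,0,0,0.028],[0,0,0,0,0,0,0.028],[0,0,0,0,0,0,0.028],[0,0,0,0,0,0,0.028]]], squeeze=50)

```text
t: 45.92
eef_pos: [0.4712, -0.0331, 0.0169]
tool_rot: [0.0, 0.707, 0.707, 0.001]
contact_force: [-0.8, -0.2, 6.3]
gripper_width: 0.406
grasp_force: 49.2
```

Call:
move_arm(commands=[[[0,0,-0.025,0,0,0,0.028],[0,0,-0.045,0,0,0,0.028],[0,0,-0.045,0,0,0,0.028],[0.0399,0.0293,0,0,0,0,0.028],[0.0399,0.0293,0,0,0,0,0.028],[0.0397,0.0293,0,0,0,0,0.028],[0,0,0,0,0,0,0.028],[0,0,0,0,0,0,0.028]]])

```text
t: 46.92
eef_pos: [0.5579, 0.0858, 0.131]
tool_rot: [0.0, 0.707, 0.707, -0.0]
contact_force: [-0.5, -1.6, -0.3]
gripper_width: 0.398
grasp_force: 49.9
```

Run:
```python
from h import *
im=shot("scene"); crop("scene",im,(230,310,145,225),7,"pics/s11.png"); print(bot.get_obs()["eef_pos"])
```

```text
[0.55768491 0.08519337 0.13103469]
```

View pics/s11.png

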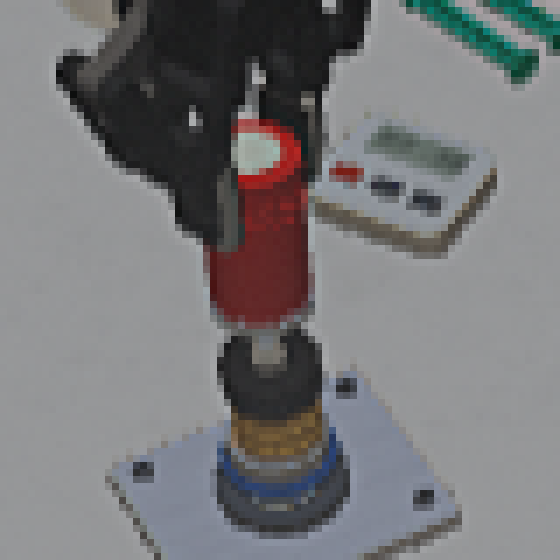

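The stack is complete and flat (bearing, three spacers, two washers), and the cap hangs upright above the shaft. Lowering it now.

Call:
move_arm(commands=[[[0,0,0.015,0,0,0,0.028],[0,0,0.008,0,0,0,0.028],[0,0,0.004,0,0,0,0.028],[0,0,0,0,0,0,0.028]]])

```text
t: 47.48
eef_pos: [0.5588, 0.0865, 0.1035]
tool_rot: [0.0, 0.707, 0.707, 0.0]
contact_force: [2.8, 2.0, -2.1]
gripper_width: 0.398
grasp_force: 49.7
```

Call:
move_arm(commands=[[[0,0,0.002,0,0,0,0.028],[0,0,0.001,0,0,0,0.028],[0,0,0.001,0,0,0,0.028],[0,0,0,0,0,0,0.028]]])

```text
t: 47.98
eef_pos: [0.559, 0.0866, 0.1001]
tool_rot: [0.0, 0.707, 0.707, 0.001]
contact_force: [4.0, 2.7, 3.1]
gripper_width: 0.398
grasp_force: 49.6
```

Call:
move_arm(commands=[[[0.0005,0.001,0.001,0,0,0,0.028],[0,0,0.002,0,0,0,0.028],[0,0,0.002,0,0,0,0.028],[0,0,0.002,0,0,0,0.028],[0,0,0.001,0,0,0,0.028],[0,0,0,0,0,0,0.028],[0,0,0,0,0,0,0.028]]])

```text
t: 48.85
eef_pos: [0.5596, 0.0868, 0.0925]
tool_rot: [-0.0, 0.707, 0.707, 0.0]
contact_force: [0.3, 1.6, 12.8]
gripper_width: 0.402
grasp_force: 50.7
```

Call:
move_arm(commands=[[[0,0,0.001,0,0,0,0.028],[0,0,0.0005,0,0,0,0.028],[0,0,0,0,0,0,0.028],[0,0,0,0,0,0,0.028],[0,0,0,0,0,0,0.028]]])

```text
t: 49.48
eef_pos: [0.5599, 0.0868, 0.0923]
tool_rot: [-0.0, 0.707, 0.707, 0.001]
contact_force: [-2.9, 2.1, 25.6]
gripper_width: 0.405
grasp_force: 52.4
```

The carrier is at its stop: force jumped to 25 N with no travel. Now rising and letting go.

Call:
move_arm(commands=[[[0,0,-0.003,0,0,0,0.028],[0,0,-0.003,0,0,0,0.028],[0,0,-0.0025,0,0,0,0.028],[0,0,-0.001,0,0,0,0.028],[0,0,0,0,0,0,0.028],[0,0,0,0,0,0,0.028]]])

```text
t: 50.22
eef_pos: [0.5591, 0.0868, 0.0996]
tool_rot: [-0.0, 0.707, 0.707, -0.0]
contact_force: [2.4, 2.6, 2.8]
gripper_width: 0.401
grasp_force: 49.7
```

Call:
move_arm(commands=[[[0,0,-0.0007,0,0,0,0.028],[0,0,0,0,0,0,0.06],[0,0,0,0,0,0,0.06],[0,0,0,0,0,0,0.06],[0,0,0,0,0,0,0.06],[0,0,-0.03,0,0,0,0.06],[0,0,-0.05,0,0,0,0.06],[0,0,-0.04,0,0,0,0.06],[-0.05,-0.02,0,0,0,0,0.06],[-0.05,-0.02,0,0,0,0,0.06],[-0.05,-0.02,0,0,0,0,0.06],[0,0,0,0,0,0,0.06],[0,0,0,0,0,0,0.06]]])

```text
t: 51.85
eef_pos: [0.4994, -0.0628, 0.2205]
tool_rot: [-0.0, 0.707, 0.707, 0.0]
contact_force: [0.7, 0.2, 0.4]
gripper_width: 0.704
grasp_force: 0.0
```

Run:
```python
from h import *
p=[.558,.0865]
for n,r in(("top",(265,320,180,230)),("scene",(250,290,150,225))):
    im=shot(n); x0,x1,y0,y1=r
    for k,m in masks(im).items(): print(n,k,[np.round(b,1) for b in blobs(m,6,40,r)])
    print(n,"expect cap top",proj(n,p+[.154]).round(1),"mid",proj(n,p+[.119]).round(1),"low rim",proj(n,p+[.084]).round(1))
    g=(im[...,1]>110)&(im[...,0]>110)
    u,v=proj(n,p+[.154]).round().astype(int); print(im[v,u])
    _,l,st,ce=cv2.connectedComponentsWithStats(g[v-12:v+12,u-12:u+12].astype(np.uint8)); print(st[:,4].tolist(),(ce+[u-12,v-12]).round(1).tolist())
im=shot("scene")
for nm,b in(("W",masks(im)["black"]),): pass
```

```text
top brass []
top black [array([298.7, 203.6,   8. ,  15. ])]
top red [array([291.1, 203.2,  12. ,  12. ])]
top expect cap top [291.1 202.8] mid [292.2 203.2] low rim [293.2 203.6]
[135 142 150]
[464, 76, 34, 1, 1] [[292.0, 203.4], [281.3, 196.6], [290.6, 203.2], [279.0, 209.0], [291.0, 214.0]]
scene brass [array([269.1, 206.7,  13. ,   9. ])]
scene black [array([271. , 216.8,  19. ,  11. ]), array([269.1, 201.8,  14. ,  15. ])]
scene red [array([266.3, 184.8,  16. ,  27. ])]
scene expect cap top [265.6 175.8] mid [266.8 186.1] low rim [268.  195.9]
[156 163 157]
[306, 213, 44, 13] [[269.4, 177.2], [259.2, 172.5], [265.7, 175.5], [275.6, 185.3]]
```

The cap's white spot sits at (265.7,175.5), where a fully risen stack puts it (265.6,175.8). Handing in.

```bash
python3 -c "
from station import bot
print(bot.hand_in())"
```

```text
the job is handed in; nothing more can be done
None
```

The bearing, three spacers, two washers and the red cap are stacked on the shaft; I pressed the cap to the spring's stop, the stack rose again on release, and the job is handed in at about 52 s (no verdict was returned).

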